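Crimp a button badge: slide the die tray home and hold the press lever down

TASK

A button badge is half made: its face is already up in the press head and its steel pin-back lies in the yellow-collared die of the sliding tray. Slide the tray by its red knob all the way to the left against its end stop, so that the pin-back is under the head; leave the lever up until then, then bring it all the way down onto its stop, and finish with the robot still holding it fully down so that the crimp sets. Keep the pin-back lying in its die and leave everything else on the table where it is.

Things in the scene. Friction and masses are not known exactly. Their poses are not given: they have to be found in the camera images.
- press: the badge press: blue cast C-frame fixed to the table, base 190 x 280 mm (x -70 to 120, y -140 to 140 mm), column at the back, head 56 mm wide from 130 to 176 mm above the table. Origin on the table straight below the vertical ram axis; x points from its front (robot side) to its back, y to the operator's left, z up. Rails and tray reach at most 44 mm above the table (the knob 83 mm)
- tray (a joint): how far the sliding die tray has been pushed to the operator's left (+y of the press), in m: 0 = right-hand end stop, where it starts (black-collared die under the head); 0.090 = left-hand end stop (yellow-collared die exactly under the head). It stays where it is left; about 3 N of friction
- tray_knob (a point): centre of the upright red knob for sliding the tray: 24 mm diameter, 42 mm tall (21 mm each way from this point), at the tray's right-hand end on a flat 22 mm wide strap whose top is 29 mm below this point. At tray 0 it is 225 mm right (-y) and 30 mm in front (-x) of the ram axis, 62 mm above the table; it moves with the tray. Free overhead along its path
- yellow_die (a point): centre of the recess floor of the tray's yellow-collared die, a round steel cup 72 mm across in a yellow collar 83 mm across, recess 60 mm across and 8 mm deep, 36 mm above the table; moves with the tray; 90 mm to the right of the ram axis at tray 0
- pinback_centre (a point): centre of the loose steel pin-back disc, 56 mm diameter, 4 mm thick, that lies in the recess of the yellow-collared die and rides along with the tray
- lever (a joint): angle of the press lever in rad, growing as it comes down: 0 = at rest, raised 0.70 rad (40 degrees) above horizontal; 0.75 = fully down on its stop, 0.05 rad below horizontal. A spring always drives it back up to 0: about 2.5 N across the middle of the grip starts it, about 12 N keeps it fully down. It pushes the ram down 26 mm
- lever_grip (a point): middle of the lever's black rubber grip, on its centre line: a round bar of 30 mm diameter, 125 mm long, pointing from the pivot to the front (-x of the press), free above and beside. 309 mm above the table with the lever up, 191 mm fully down; moves on a circle of 170 mm radius about point lever_pivot in the upright plane through the ram axis
- lever_pivot (a point): the lever's pivot axis (horizontal, along y of the press): 35 mm behind (+x) the ram axis and 200 mm above the table
- badge_green: finished button badge lying on the table left of the press: green ring, yellow middle, 58 mm across, 6 mm thick; origin at its underside. Leave it alone.
- badge_orange: finished button badge, orange ring and white middle, 58 mm across, 6 mm thick; origin at its underside. Leave it alone.
- parts_box: open clear box of spare badge parts, 75 x 105 x 26 mm, in front of the press; origin at the centre of its underside. Leave it alone.
- stapler: blue and black stapler, 135 x 36 x 55 mm, left of the press; origin at the centre of its underside. Leave it alone.
- bottle_green: green drinks bottle with white cap, 64 mm across, 200 mm tall; origin at its underside. Leave it alone.
- bottle_clear: clear drinks bottle with red cap, 64 mm across, 200 mm tall; origin at its underside. Leave it alone.
- pencil_mug: blue pot of coloured pencils, 76 mm across, 165 mm tall with the pencils; origin at its underside. Leave it alone.
- glue_stick: upright glue stick, white with a red cap, 31 mm across, 100 mm tall; origin at its underside. Leave it alone.
There are look-alikes about, which are no part of the job. Of the things like the part that bears pinback_centre, leave any that is blue, pink or purple; of the rest the smaller one is meant.

How it is judged:
By the outcome, as a careful person would: the job done as asked, in the order asked, and still so for the second after the job is handed in, while the arm keeps its last pose, push and grip.
It also fails if it takes over 53 s, if anything falls off the work surface, if the arm or the gripper's body presses on something with over 40 N, if the wrist force passes 120 N, or if a joint passes its speed limit or range.

ROBOT

A 6-joint arm with a two-finger parallel gripper is mounted at the origin on the work surface. World frame = base frame: x ahead of the robot, y to its left, z up, the work surface at z = 0. Lengths are in m, angles in degrees, forces in N, time in s.
With the tool pointing down it reaches from about 0.3 to 0.75 m from the base axis. Payload 8.5 kg.
Tool frame: the origin (TCP) lies midway between the tips of the shut fingers; the grasp point (between the pads) lies 19 mm behind it (env.grip_depth is the distance from the TCP to the grasp point, in m); x points along the fingers, y is the direction in which the jaws open and shut, and the axes are right-handed (so a half turn about x gives the same grasp; the last joint's range is limited). The gripper opens to 85 mm and grips with 20 to 120 N. Pads are 22 mm wide; open, the fingers measure 114 mm over their backs; the gripper's body (76 mm by 85 mm) begins 54 mm behind the grasp point. The pads swing forward as they close: fully open they stand 13 mm farther back than shut.
Start: joints at [50.861, 21.807, 74.336, -0, 83.858, -12.336], TCP at [0.248, 0.491, 0.231] pointing down, gripper open.
Joint ranges: [-178.18, 178.18], [-50.72, 133.34], [12.68, 142.11], [-81.47, 261.47], [9.98, 163.14], [-165.26, 165.26]. Speed limits (degrees/s): [136.94, 136.94, 180, 180, 180, 180].

INTERFACE

Orientations are given as a 3x3 rotation matrix whose columns are the frame's x, y, z axes.
In Python, from rig import env gives the robot as it stands.
- The arm moves only by the tool play_rows, never from a script. Its arguments are lists of equal length, an entry for each row: "travel": the shift along the world's x, y, z in cm, a list of three; "rotation": the turn, a rotation vector about the world's x, y, z in rad, a list of three; "claw": the finger opening in cm, from 0 to 8.54. A call has 1 to 12 rows; each row shifts and turns the pose as measured when the row begins; what a row does not reach is not made up. A row lasts 1/12 s, in which the tool goes at most 41.7 mm and 7.16 degrees, less where a joint would pass 70% of its speed; a pose out of reach is approached as far as the arm can. A call is refused whole if a number of a shift passes 4.17 or a number of a turn 0.125, either way. A call with a gripper value outside its range is refused whole. The fingers move at their own pace and stop on an object; "squeeze" is the grip in N (left out, the last holds). Time passes only in rows, so rows that do not move let the fingers close. It gives the time, the measured TCP pose, the force and the opening at its end, in the units of the state.
- env.observe(): the state, without advancing time (a new reading comes with each control period).
- env.get_image(name): name is "scene" or "top" or "wrist"; returns the picture (384x512x3 uint8, red, green, blue); there is no depth.
- env.camera_info(name): a dict with "vertical_fov" (degrees; the focal length in pixels is half the picture's height over the tangent of half this angle, whatever the lens; pixels are square), "cx", "cy" (the principal point, pixels), "eye" and "rotation" of the camera in the world. Camera axes: x right, y down, z forward; pixel columns grow to the right and rows downward; lengths in m; the calibration is good to about 2 mm. A picture is of the moment at which its call begins: read the wrist's pose just before it. camera_info takes no time and is no camera call; for the wrist camera it gives the pose at the moment of the call.
- env.close_job(): hands the job in, once; it reports no verdict.
The state is a dict: "time_s": time; "q": joint angles; "qvel": joint speeds; "joint_efforts": joint torques, N m; "position": TCP position; "tool_rot": TCP orientation; "ft_force": force on the tool from outside, world axes, zero at the start; "wrist_torque": the same for the moment, N m; "grip_width": finger opening in m.
Only numpy, scipy, OpenCV 4.12 (cv2) and the standard library are available. Lean on these libraries where they do the work, as an engineer would, in place of code of your own. Each camera call takes 0.05 s, during which the arm holds its last target.

## Working session

There is one attempt and no reset: what is moved stays moved. The work goes in short steps, Python scripts to look and compute and a tool call to move; the robot and the scene stay as the last step left them, time stands still between calls to the robot, and variables do not carry over. Pictures are saved under pics/ and viewed, and the job is handed in when it is done.

Besides the shell and the picture viewer there is one more tool, called after "Emit:" in YAML: its name, and indented under it one key for each argument. play_rows: Moves the arm, as the interface text tells. Its arguments: {"type":"object","properties":{"travel":{"type":"array","items":{"type":"array","items":{"type":"number"}}},"rotation":{"type":"array","items":{"type":"array","items":{"type":"number"}}},"claw":{"type":"array","items":{"type":"number"}},"squeeze":{"type":"number"}},"required":["travel","rotation","claw"]}

```bash
mkdir -p pics
python3 - <<'E'
from rig import env
import cv2
for n in ["scene","top"]:
    im=env.get_image(n); cv2.imwrite(f"pics/{n}0.png",im[:,:,::-1]); 
    c=env.camera_info(n); print(n,c)
s=env.observe();print(s['time_s'],s['position'],s['tool_rot'],s['ft_force'],s['grip_width'])
E
```

```text
scene {'vertical_fov': 43.09947975681054, 'cx': 249.08869725621926, 'cy': 189.25736384624534, 'eye': array([ 0.96198864, -0.81974319,  1.42841387]), 'rotation': array([[ 0.9059216 ,  0.32995347, -0.26539924],
       [ 0.42320744, -0.72651928,  0.54135497],
       [-0.01419572, -0.60274409, -0.79780827]])}
top {'vertical_fov': 53.45137640744321, 'cx': 257.54552947802665, 'cy': 199.19034878249573, 'eye': array([ 0.3243763 , -0.00885202,  1.64733074]), 'rotation': array([[ 8.78102095e-04, -9.89211698e-01,  1.46490428e-01],
       [-9.99998427e-01, -1.09435969e-03, -1.39567269e-03],
       [ 1.54092897e-03, -1.46488972e-01, -9.89211103e-01]])}
0.1 [0.24784815 0.49069528 0.23075425] [[-8.65947273e-04  4.50945287e-01  8.92551174e-01]
 [-1.02685865e-03  8.92550637e-01 -4.50946012e-01]
 [-9.99999098e-01 -1.30701936e-03 -3.09844724e-04]] [0.36902304 0.06387143 0.52134564] 0.08535492527911114
```

View pics/scene0.png

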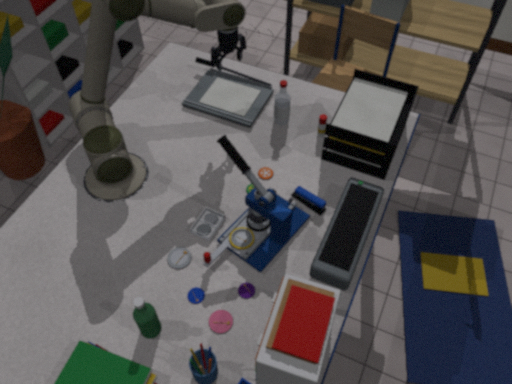

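View pics/top0.png

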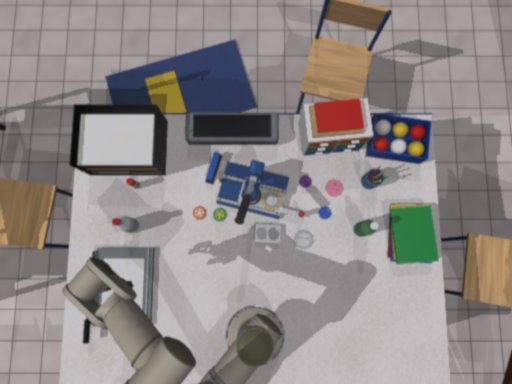

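Run:
```python
import cv2
a=cv2.imread("pics/scene0.png")[120:340,150:350]; cv2.imwrite("pics/s_c.png",cv2.resize(a,None,fx=2.7,fy=2.7,interpolation=cv2.INTER_CUBIC))
a=cv2.imread("pics/top0.png")[140:260,190:350]; cv2.imwrite("pics/t_c.png",cv2.resize(a,None,fx=5,fy=5,interpolation=cv2.INTER_CUBIC))
```

```text
(no output)
```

View pics/s_c.png

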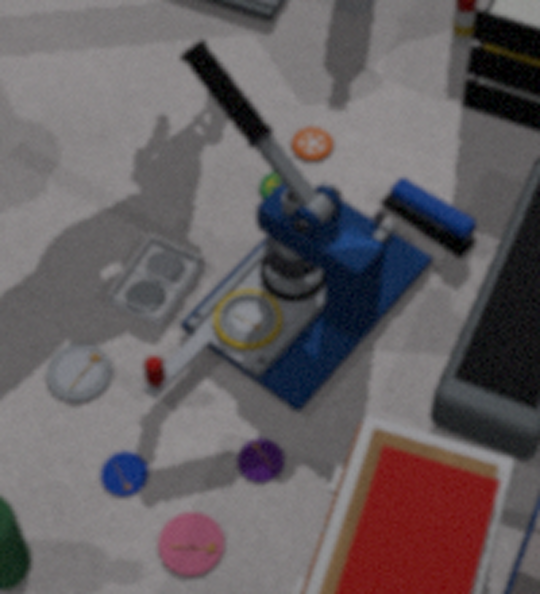

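View pics/t_c.png

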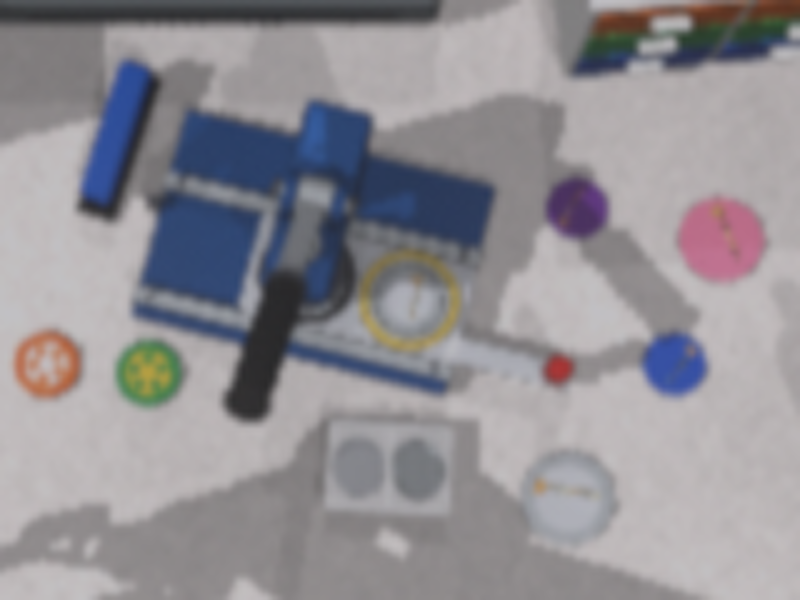

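The pin-back candidates in the top view are:
- steel disc in the yellow collar, about (272,200)
- large grey disc, (304,239)
- blue, (325,212)
- purple, (305,181)
- pink, (334,188)

The blue, pink and purple ones are excluded. Of the other two, the smaller is the disc in the yellow die, and the crop confirms it. There is only one red knob, at about top (302,214). Next I measure the press.

```bash
cat > h.py <<'E'
import numpy as np, cv2
def ray(c,u,v):
    f=192/np.tan(np.radians(c['vertical_fov']/2))
    d=np.array([(u-c['cx'])/f,(v-c['cy'])/f,1.]); return c['eye'],c['rotation']@d
def onz(c,u,v,z):
    e,d=ray(c,u,v); return e+d*(z-e[2])/d[2]
def proj(c,p):
    f=192/np.tan(np.radians(c['vertical_fov']/2))
    q=c['rotation'].T@(np.asarray(p)-c['eye']); return c['cx']+f*q[0]/q[2],c['cy']+f*q[1]/q[2]
def tri(c1,p1,c2,p2):
    A=np.zeros((3,3));b=np.zeros(3)
    for c,p in((c1,p1),(c2,p2)):
        e,d=ray(c,*p);d/=np.linalg.norm(d);M=np.eye(3)-np.outer(d,d);A+=M;b+=M@e
    return np.linalg.solve(A,b)
def blob(im,lo,hi,roi):  # im BGR, roi x0,y0,x1,y1
    h=cv2.cvtColor(im,cv2.COLOR_BGR2HSV);m=cv2.inRange(h,lo,hi)
    if lo[0]==0: m|=cv2.inRange(h,(172,lo[1],lo[2]),(180,255,255))
    k=np.zeros_like(m);x0,y0,x1,y1=roi;k[y0:y1,x0:x1]=m[y0:y1,x0:x1];return k
E
python3 - <<'E'
from h import *; from rig import env
T=env.camera_info('top');S=env.camera_info('scene')
t=cv2.imread('pics/top0.png');s=cv2.imread('pics/scene0.png')
kt=blob(t,(0,110,60),(8,255,255),(294,206,310,222));ks=blob(s,(0,110,60),(8,255,255),(200,248,215,268))
ct=lambda m:np.argwhere(m)[:,::-1].mean(0)
pt,ps=ct(kt),ct(ks);print('knob',pt,kt.sum()/255,ps,ks.sum()/255,tri(T,pt,S,ps))
for z in(.062,.075,.083):print(z,onz(T,*pt,z),onz(S,*ps,z))
yt=blob(t,(18,90,60),(38,255,255),(258,186,286,214));ys=blob(s,(18,90,60),(38,255,255),(222,222,262,256))
for c,m in((T,yt),(S,ys)):
    cs=np.vstack(cv2.findContours(m,cv2.RETR_EXTERNAL,cv2.CHAIN_APPROX_NONE)[0]);e=cv2.fitEllipse(cv2.convexHull(cs));print(e,m.sum()/255,onz(c,*e[0],.044))
b=blob(t,(100,90,30),(125,255,255),(214,150,292,222))
cv2.imwrite('pics/m.png',cv2.resize(b|yt|kt,None,fx=1.5,fy=1.5))
k=blob(s,(0,0,0),(180,255,45),(210,130,262,185))
pts=np.argwhere(k)[:,::-1]; print('grip',len(pts),pts.min(0),pts.max(0), cv2.minAreaRect(pts.astype(np.float32)))
k=blob(t,(0,0,0),(180,255,50),(230,185,256,228));pts=np.argwhere(k)[:,::-1];print('gripT',len(pts),cv2.minAreaRect(pts.astype(np.float32)))
E
```

```text
knob [301.11111111 213.27777778] 18.0 [206.63888889 255.63888889] 36.0 [ 0.49887947 -0.19265388  0.06863756]
0.062 [ 0.49980948 -0.19327398  0.062     ] [ 0.49642416 -0.18974786  0.062     ]
0.075 [ 0.4983709  -0.19176168  0.075     ] [ 0.50085352 -0.19574161  0.075     ]
0.083 [ 0.49748562 -0.19083104  0.083     ] [ 0.50357928 -0.19943007  0.083     ]
((271.37298583984375, 199.7563018798828), (18.451499938964844, 19.181432723999023), 88.76644897460938) 51.0 [ 0.55944414 -0.0698804   0.044     ]
((241.42410278320312, 237.83396911621094), (22.224912643432617, 25.32029151916504), 85.86200714111328) 120.0 [ 0.56381751 -0.07397131  0.044     ]
grip 598 [210 130] [261 184] ((235.5, 156.99998474121094), (50.99999237060547, 53.99999237060547), 0.0)
gripT 386 ((242.5, 211.5), (31.0, 25.0), 90.0)
```

Emit:
play_rows:
  travel:
    - [0, 0, 4]
    - [0, 0, 4]
    - [0, 0, 4]
    - [0, 0, 4]
    - [0, -3, 2.5]
    - [1, -3.9, 0]
    - [1.3, -3.9, 0]
    - [1.3, -3.9, 0]
    - [1.3, -3.9, 0]
    - [1.3, -3.9, 0]
    - [1.3, -3.9, 0]
    - [1.3, -3.9, 0]
  rotation:
    - [0, 0, 0]
    - [0, 0, 0]
    - [0, 0, 0]
    - [0, 0, 0]
    - [0, 0, 0]
    - [0, 0, 0.03]
    - [0, 0, 0.03]
    - [0, 0, 0.03]
    - [0, 0, 0.03]
    - [0, 0, 0.03]
    - [0, 0, 0.03]
    - [0, 0, 0.03]
  claw: [8.5, 8.5, 8.5, 8.5, 8.5, 8.5, 8.5, 8.5, 8.5, 8.5, 8.5, 8.5]

```text
time_s: 1.1
position: [0.3299, 0.1812, 0.4175]
tool_rot: [[-0.006, 0.234, 0.972], [-0.014, 0.972, -0.234], [-1.0, -0.015, -0.002]]
ft_force: [1.8, 0.5, 0.3]
grip_width: 0.085
```

Run:
```python
from rig import env
import cv2
c=env.camera_info('wrist');cv2.imwrite("pics/w1.png",env.get_image('wrist')[:,:,::-1]);print(c,env.observe()['position'])
```

```text
{'vertical_fov': 61.94493281439123, 'cx': 255.3681059643127, 'cy': 194.09886652837224, 'eye': array([0.24743002, 0.20377022, 0.56063146]), 'rotation': array([[ 0.23332328,  0.92001513,  0.31485299],
       [ 0.97229371, -0.21596016, -0.08947714],
       [-0.01432462,  0.32700668, -0.94491345]])} [0.33253249 0.17538281 0.41736271]
```

View pics/w1.png

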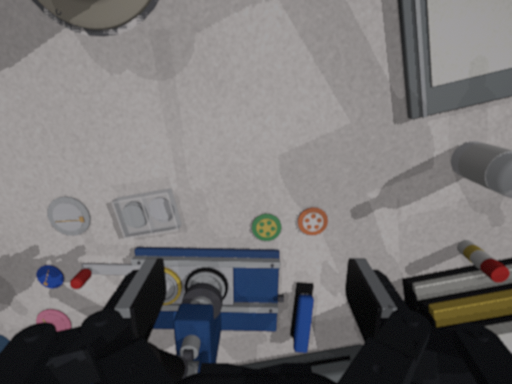

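The wrist view shows the base front edge from (135,248) to (280,248) and the red knob at (81,278). I continue over the knob.

Emit:
play_rows:
  travel:
    - [1, -3.9, 0]
    - [1, -3.9, 0]
    - [1, -3.9, 0]
    - [1, -3.9, 0]
    - [1, -3.9, 0]
    - [1, -3.9, 0]
    - [1, -3.9, 0]
    - [1, -3.9, -0.5]
    - [1, -3, -1]
    - [1.5, 0, -3]
    - [1, 0, -3]
    - [0, 0, 0]
  rotation:
    - [0, 0, 0]
    - [0, 0, 0]
    - [0, 0, 0]
    - [0, 0, 0]
    - [0, 0, 0]
    - [0, 0, 0]
    - [0, 0, 0]
    - [0, 0, 0]
    - [0, 0, 0]
    - [0, 0, 0]
    - [0, 0, 0]
    - [0, 0, 0]
  claw: [8.5, 8.5, 8.5, 8.5, 8.5, 8.5, 8.5, 8.5, 8.5, 8.5, 8.5, 8.5]

```text
time_s: 2.15
position: [0.4445, -0.1805, 0.3367]
tool_rot: [[-0.009, 0.246, 0.969], [-0.014, 0.969, -0.246], [-1.0, -0.016, -0.005]]
ft_force: [0.3, 0.6, -0.5]
grip_width: 0.0849
```

Run:
```python
from rig import env
import cv2
c=env.camera_info('wrist');cv2.imwrite("pics/w2.png",env.get_image('wrist')[:,:,::-1]);s=env.observe();print(c,s['position'],s['tool_rot'])
import pickle;pickle.dump(c,open('w2.pkl','wb'))
```

```text
{'vertical_fov': 61.94493281439123, 'cx': 255.3681059643127, 'cy': 194.09886652837224, 'eye': array([ 0.36274836, -0.15677935,  0.48004666]), 'rotation': array([[ 0.24518118,  0.91825967,  0.3109427 ],
       [ 0.96935158, -0.22703353, -0.09387914],
       [-0.01561101,  0.3244302 , -0.94578081]])} [ 0.44443828 -0.18046904  0.33965086] [[-0.00589685  0.24502992  0.96949758]
 [-0.01626861  0.96936262 -0.24509476]
 [-0.99985027 -0.01721766 -0.00172989]]
```

View pics/w2.png

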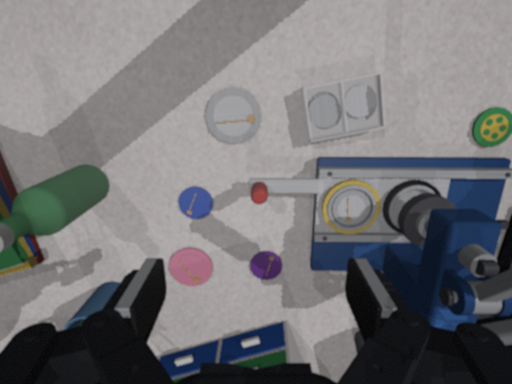

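The knob is at (260,192). The yellow collar with the pin-back inside is at (351,206), and the base's right edge runs from (318,158) to (312,268). I compute the pose from these.

```bash
cat > ms.py <<'E'
from h import *
def meas(c,im,kroi,yroi):
    k=blob(im,(0,100,50),(8,255,255),kroi); n,l,st,ce=cv2.connectedComponentsWithStats(k);i=1+np.argmax(st[1:,4]);p=ce[i]
    print('knob px',p,st[i]); K=onz(c,*p,.070);
    y=blob(im,(18,80,60),(38,255,255),yroi);cs=np.vstack(cv2.findContours(y,cv2.RETR_EXTERNAL,cv2.CHAIN_APPROX_NONE)[0])
    e=cv2.fitEllipse(cv2.convexHull(cs));Y=onz(c,*e[0],.043);print('yel',e);return p,K,e,Y
E
python3 - <<'E'
from ms import *;import pickle
c=pickle.load(open('w2.pkl','rb'));im=cv2.imread('pics/w2.png')
p,K,e,Y=meas(c,im,(245,175,275,210),(318,175,385,238))
for z in (.062,.07,.075,.083):print(z,onz(c,*p,z))
print('Y',Y)
d=Y-K;yaw=np.arctan2(d[1],d[0])-np.arctan2(135,30);print('yaw',np.degrees(yaw),np.hypot(*d[:2]))
b=blob(im,(100,90,20),(125,255,255),(295,150,500,275))
ys=[]
for x in range(325,500,6):
    w=np.where(b[:,x])[0]
    if len(w):ys.append((x,w[0]))
ys=np.array(ys);print(ys.T)
for z in(.0,.015,.025):
    a,bb=onz(c,*ys[2],z),onz(c,*ys[-3],z);v=bb-a;print(z,a,bb,np.degrees(np.arctan2(v[1],v[0]))-90)
E
```

```text
knob px [259.19327731 193.07142857] [252 183  15  20 238]
yel ((350.72271728515625, 206.5581512451172), (53.12786102294922, 58.48333740234375), 66.82408142089844)
0.062 [ 0.50000279 -0.1927825   0.062     ]
0.07 [ 0.49737621 -0.19209352  0.07      ]
0.075 [ 0.49573459 -0.19166291  0.075     ]
0.083 [ 0.493108   -0.19097393  0.083     ]
Y [ 0.55838644 -0.06999051  0.043     ]
yaw -14.020750161039786 0.1364968612685472
[[325 331 337 343 349 355 361 367 373 379 385 391 397 403 409 415 421 427
  433 439 445 451 457 463 469 475 481 487 493 499]
 [158 158 158 158 158 158 158 158 158 158 158 158 158 158 158 158 158 158
  158 158 158 158 158 158 158 158 159 159 159 159]]
0.0 [ 0.49409588 -0.06961177  0.        ] [0.55024666 0.14930038 0.        ] -14.386175542981562
0.015 [ 0.48999167 -0.07233549  0.015     ] [0.54438791 0.13973631 0.015     ] -14.38617554298159
0.025 [ 0.48725553 -0.0741513   0.025     ] [0.54048208 0.13336027 0.025     ] -14.386175542981562
```

Emit:
play_rows:
  travel:
    - [1.3, -0.3, -3]
    - [1.3, -0.3, -3.5]
    - [1.3, -0.3, -3.5]
    - [1.3, -0.3, -3.5]
    - [0, 0, -3.5]
    - [0, 0, -3.5]
    - [0, 0, -3]
    - [0, 0, -1]
    - [0, 0, 0]
  rotation:
    - [0, 0, 0]
    - [0, 0, 0]
    - [0, 0, 0]
    - [0, 0, 0]
    - [0, 0, 0]
    - [0, 0, 0]
    - [0, 0, 0]
    - [0, 0, 0]
    - [0, 0, 0]
  claw: [7, 6, 6, 6, 6, 6, 6, 6, 6]

```text
time_s: 2.95
position: [0.5025, -0.1927, 0.1058]
tool_rot: [[0.02, 0.239, 0.971], [-0.035, 0.971, -0.239], [-0.999, -0.029, 0.028]]
ft_force: [0.6, 0.6, -0.7]
grip_width: 0.0603
```

Run:
```python
from rig import env
import cv2
c=env.camera_info('wrist');cv2.imwrite("pics/w3.png",env.get_image('wrist')[:,:,::-1]);s=env.observe();print(s['position'],s['tool_rot'])
import pickle;pickle.dump(c,open('w3.pkl','wb'))
```

```text
[ 0.50290273 -0.19296131  0.10691611] [[ 0.02135285  0.23932749  0.97070408]
 [-0.03536078  0.97049875 -0.23849903]
 [-0.99914647 -0.02923222  0.02918572]]
```

View pics/w3.png

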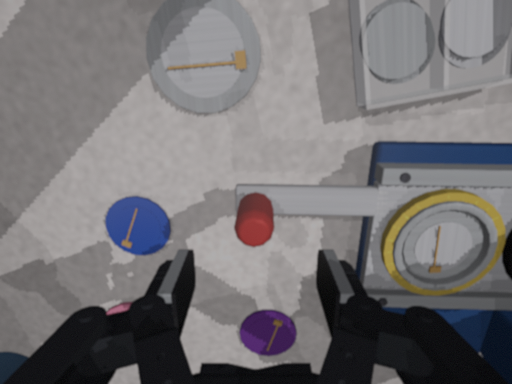

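Run:
```python
from h import *;import pickle
c=pickle.load(open('w3.pkl','rb'))
print(onz(c,255,229,.083),onz(c,256,203,.045),proj(c,(.5025,-.193,.083)))
```

```text
[ 0.49631984 -0.19138934  0.083     ] [ 0.49586086 -0.19173575  0.045     ] (np.float64(254.8542432814022), np.float64(238.91653013110204))
```

Emit:
play_rows:
  travel:
    - [-0.3, 0.1, -2.5]
    - [-0.3, 0, -2.2]
    - [0, 0, -1]
    - [0, 0, -0.4]
    - [0, 0, 0]
    - [0, 0, 0]
    - [0, 0, 0]
    - [0, 0, 0]
  rotation:
    - [0.02, 0.01, 0]
    - [0.015, 0.01, 0]
    - [0, 0, 0]
    - [0, 0, 0]
    - [0, 0, 0]
    - [0, 0, 0]
    - [0, 0, 0]
    - [0, 0, 0]
  claw: [5.5, 5, 5, 4.5, 3, 1.5, 1.5, 1.5]
  squeeze: 30

```text
time_s: 3.67
position: [0.5033, -0.1949, 0.057]
tool_rot: [[0.019, 0.236, 0.972], [-0.012, 0.972, -0.236], [-1.0, -0.008, 0.021]]
ft_force: [1.8, -2.4, -14.5]
grip_width: 0.0224
```

Emit:
play_rows:
  travel:
    - [0, 0, 0]
    - [0, 0, 0]
  rotation:
    - [0, 0, 0]
    - [0, 0, 0]
  claw: [1.5, 1.5]

```text
time_s: 3.83
position: [0.5033, -0.195, 0.057]
tool_rot: [[0.019, 0.236, 0.972], [-0.012, 0.972, -0.236], [-1.0, -0.008, 0.021]]
ft_force: [0.3, -1.6, -10.1]
grip_width: 0.0229
```

Run:
```python
from rig import env
import cv2
cv2.imwrite("pics/w4.png",env.get_image('wrist')[:,:,::-1]);s=env.observe();print(s['position'],s['ft_force'],s['wrist_torque'],s['grip_width'])
```

```text
[ 0.50331726 -0.19493856  0.05696704] [  1.66228437  -1.14053969 -10.88969355] [-0.13331984 -0.17441268  0.09571037] 0.02247470550979018
```

View pics/w4.png

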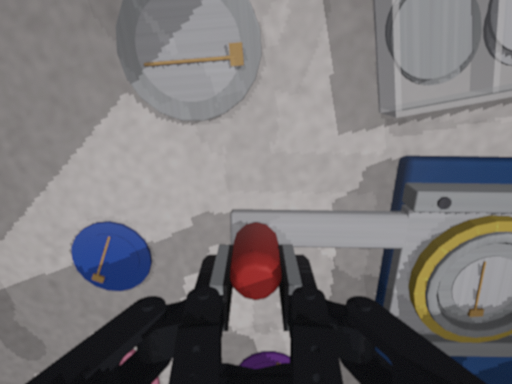

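The knob sits about 6 mm toward the robot side of the pads, because the rows fell short. I'll open, adjust and regrip.

Emit:
play_rows:
  travel:
    - [0, 0, 0]
    - [0, 0, 0]
    - [0, 0, 0]
    - [-0.5, 0.2, -0.6]
    - [-0.4, 0.2, -0.6]
    - [-0.3, 0.1, -0.3]
    - [0, 0, 0]
  rotation:
    - [0, 0, 0]
    - [0, 0, 0]
    - [0, 0, 0]
    - [0, 0, 0]
    - [0, 0, 0]
    - [0, 0, 0]
    - [0, 0, 0]
  claw: [4, 4, 4, 4, 4, 4, 4]

```text
time_s: 4.47
position: [0.4917, -0.1901, 0.0444]
tool_rot: [[0.025, 0.236, 0.971], [-0.016, 0.972, -0.236], [-1.0, -0.01, 0.028]]
ft_force: [-0.3, 0.9, -0.1]
grip_width: 0.0399
```

Emit:
play_rows:
  travel:
    - [0.4, 0, 0.2]
    - [0.1, 0, 0]
    - [0, 0, 0]
    - [0, 0, 0]
    - [0, 0, 0]
    - [0, 0, 0]
  rotation:
    - [0, 0.015, 0]
    - [0, 0.01, 0]
    - [0, 0, 0]
    - [0, 0, 0]
    - [0, 0, 0]
    - [0, 0, 0]
  claw: [4, 3, 1.5, 1.5, 1.5, 1.5]
  squeeze: 30

```text
time_s: 4.97
position: [0.4959, -0.1901, 0.0462]
tool_rot: [[-0.001, 0.236, 0.972], [-0.016, 0.972, -0.236], [-1.0, -0.016, 0.002]]
ft_force: [-0.1, -0.8, 0.4]
grip_width: 0.0233
```

Emit:
play_rows:
  travel:
    - [0.12, 0.48, 0]
    - [0.2, 0.78, 0]
    - [0.25, 0.97, 0]
    - [0.25, 0.97, 0]
    - [0.25, 0.97, 0]
    - [0.25, 0.97, 0]
    - [0.25, 0.97, 0]
    - [0.2, 0.78, 0]
    - [0.12, 0.48, 0]
    - [0.08, 0.3, 0]
  rotation:
    - [0, 0, 0]
    - [0, 0, 0]
    - [0, 0, 0]
    - [0, 0, 0]
    - [0, 0, 0]
    - [0, 0, 0]
    - [0, 0, 0]
    - [0, 0, 0]
    - [0, 0, 0]
    - [0, 0, 0]
  claw: [1.5, 1.5, 1.5, 1.5, 1.5, 1.5, 1.5, 1.5, 1.5, 1.5]

```text
time_s: 5.8
position: [0.5173, -0.1061, 0.0462]
tool_rot: [[-0.0, 0.236, 0.972], [-0.018, 0.972, -0.236], [-1.0, -0.017, 0.004]]
ft_force: [-0.6, -2.7, 1.0]
grip_width: 0.0231
```

Emit:
play_rows:
  travel:
    - [0.06, 0.24, 0]
    - [0.06, 0.24, 0]
    - [0.06, 0.24, 0]
    - [0.08, 0.3, 0]
    - [0.08, 0.3, 0]
  rotation:
    - [0, 0, 0]
    - [0, 0, 0]
    - [0, 0, 0]
    - [0, 0, 0]
    - [0, 0, 0]
  claw: [1.5, 1.5, 1.5, 1.5, 1.5]

```text
time_s: 6.22
position: [0.5173, -0.1061, 0.0462]
tool_rot: [[-0.01, 0.234, 0.972], [-0.042, 0.971, -0.235], [-0.999, -0.044, -0.0]]
ft_force: [-8.3, -24.0, -0.6]
grip_width: 0.023
```

Run:
```python
from rig import env
import cv2
import pickle
c=env.camera_info('wrist');cv2.imwrite("pics/w5.png",env.get_image('wrist')[:,:,::-1]);s=env.observe();print(s['position'],s['ft_force'],s['wrist_torque'],s['grip_width'])
pickle.dump(c,open('w5.pkl','wb'))
i=env.get_image('scene')[:,:,::-1];cv2.imwrite("pics/s5.png",i);cv2.imwrite("pics/s5c.png",cv2.resize(i[120:300,170:340],None,fx=3.3,fy=3.3,interpolation=2))
```

```text
[ 0.51725907 -0.10609354  0.04622001] [ -9.39931007 -24.14967937  -0.88497303] [-2.70784949  1.10944589 -0.16593565] 0.023117485811892016
```

View pics/w5.png

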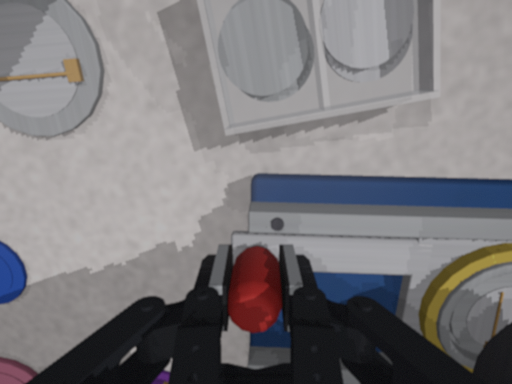

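View pics/s5c.png

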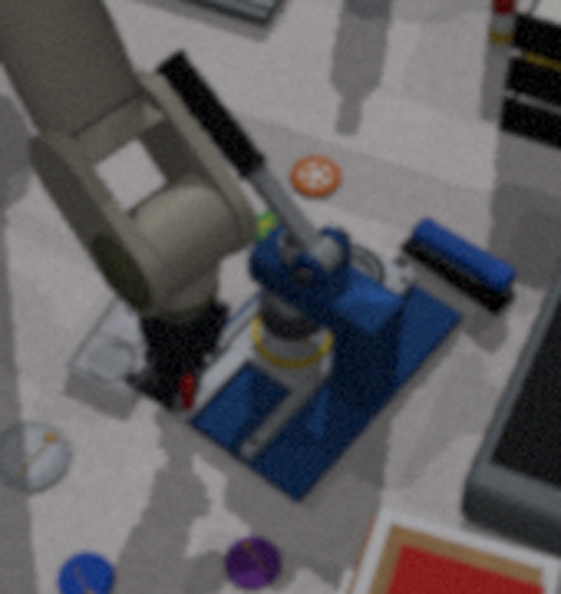

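Run:
```python
from h import *;import pickle
from scipy.optimize import least_squares
ax=np.array([np.sin(np.radians(14.4)),np.cos(np.radians(14.4))])
for n,roi in(('w2',(318,175,385,238)),('w3',(375,180,512,300)),('w4',(405,205,512,350)),('w5',(415,240,512,384))):
    try:c=pickle.load(open(n+'.pkl','rb'))
    except: continue
    im=cv2.imread(f'pics/{n}.png');y=blob(im,(18,80,60),(38,255,255),roi)
    cs=cv2.convexHull(np.vstack(cv2.findContours(y,cv2.RETR_EXTERNAL,cv2.CHAIN_APPROX_NONE)[0]))[:,0]
    if n=='w5': cs=np.array([p for p in cs if p[0]<505 and p[1]<378 and (p[0]<470)])
    if n=='w3': cs=np.array([p for p in cs if p[0]<495])
    P=np.array([onz(c,*p,.044)[:2] for p in cs])
    r=least_squares(lambda q:np.hypot(*(P-q[:2]).T)-.0415,P.mean(0)+[0.01,0.02])
    print(n,len(P),r.x,r.x@ax,np.abs(r.fun).max())
c=pickle.load(open('w5.pkl','rb'))
for z in(.01,.015,.02):print(z,onz(c,252,178,z)[:2]@ax)
```

```text
w2 30 [ 0.55904069 -0.0705212 ] 0.07072211615288886 0.0012045953585407415
w3 38 [ 0.55741192 -0.07243722] 0.06846123275762261 0.00229287885599979
w5 15 [0.5746696  0.01400048] 0.15647514938166202 0.0015332026165121027
0.01 0.022533917117476175
0.015 0.022785050618154612
0.02 0.023036184118833035
```

The force says it is on the stop, but the images give 86–88 mm of travel, so I'll push once more a little harder to confirm the stop is solid.

Emit:
play_rows:
  travel:
    - [0.1, 0.39, 0]
    - [0.12, 0.48, 0]
    - [0.12, 0.48, 0]
  rotation:
    - [0, 0, 0]
    - [0, 0, 0]
    - [0, 0, 0]
  claw: [1.5, 1.5, 1.5]

```text
time_s: 6.57
position: [0.5171, -0.1063, 0.0461]
tool_rot: [[-0.02, 0.236, 0.971], [-0.063, 0.969, -0.237], [-0.998, -0.066, -0.005]]
ft_force: [-13.0, -36.5, -1.6]
grip_width: 0.0233
```

Emit:
play_rows:
  travel:
    - [0, 0, 0]
    - [0, 0, 0]
    - [0, 0, 0]
    - [0, 0, 0]
    - [0, 0, 2]
    - [0, 0, 4]
    - [0, -0.5, 4]
    - [-1, -1, 4]
    - [-1, -1, 4]
    - [-1, -1, 4]
    - [-1, 0, 4]
    - [0, 0, 0]
  rotation:
    - [0, 0, 0]
    - [0, 0, 0]
    - [0, 0, 0]
    - [0, 0, 0]
    - [0, 0, 0]
    - [0.03, 0.01, 0]
    - [0.03, 0.01, 0]
    - [0, 0, 0]
    - [0, 0, 0]
    - [0, 0, 0]
    - [0, 0, 0]
    - [0, 0, 0]
  claw: [1.5, 3, 4.5, 4.5, 4.5, 4.5, 4.5, 5, 6, 7, 7, 7]

```text
time_s: 7.57
position: [0.4725, -0.1345, 0.3087]
tool_rot: [[-0.05, 0.229, 0.972], [0.007, 0.973, -0.229], [-0.999, -0.005, -0.05]]
ft_force: [0.1, -0.1, 0.3]
grip_width: 0.0696
```

Run:
```python
from rig import env
import cv2,pickle
c=env.camera_info('wrist');cv2.imwrite("pics/w6.png",env.get_image('wrist')[:,:,::-1]);s=env.observe();print(s['position'],s['tool_rot'])
pickle.dump(c,open('w6.pkl','wb'))
```

```text
[ 0.47241164 -0.13416724  0.30541101] [[-0.05389093  0.2293069   0.97186116]
 [ 0.00864991  0.97334618 -0.22917763]
 [-0.99850936 -0.00394408 -0.05443801]]
```

View pics/w6.png

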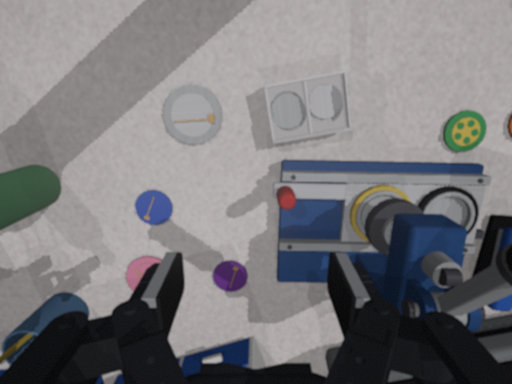

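Run:
```python
from ms import *;import pickle
ax=np.array([np.sin(np.radians(14.4)),np.cos(np.radians(14.4))])
c=pickle.load(open('w6.pkl','rb'));im=cv2.imread('pics/w6.png')
p,K,e,Y=meas(c,im,(272,180,302,215),(340,175,420,250))
print(onz(c,*p,.064),onz(c,*p,.064)[:2]@ax)
b=blob(im,(100,90,20),(125,255,255),(265,155,500,290))
r=np.where(b[165])[0];print(r.min(),r.max()); r2=np.where(b[170])[0];print(r2.min(),r2.max())
for z in(.01,.02):
  A,B=onz(c,r.min(),165,z)[:2],onz(c,r.max()+1,165,z)[:2];print(A@ax,B@ax,(A@ax+B@ax)/2)
y=blob(im,(18,80,60),(38,255,255),(340,175,420,250))
cs=cv2.convexHull(np.vstack(cv2.findContours(y,cv2.RETR_EXTERNAL,cv2.CHAIN_APPROX_NONE)[0]))[:,0]
from scipy.optimize import least_squares
cs=cs[(cs[:,0]<400)&(cs[:,1]<230)]
P=np.array([onz(c,*q,.044)[:2] for q in cs])
r=least_squares(lambda q:np.hypot(*(P-q[:2]).T)-.0415,P.mean(0)+[0.01,0.02]);print(r.x,r.x@ax)
```

```text
knob px [286.08910891 197.84818482] [278 187  18  22 303]
yel ((380.9226989746094, 214.11273193359375), (57.36440658569336, 62.434391021728516), 65.27826690673828)
[ 0.52151332 -0.10615394  0.064     ] 0.02687617036732353
283 480
321 481
0.025702500378141042 0.3045543968871594 0.16512844863265022
0.024836783126585667 0.29743289778264326 0.16113484045461446
[0.58017797 0.01462797] 0.158452798134283
```

Knob travel measured with the wrist camera is 89 mm, against a solid stop at 39 N, so the tray is home. The pin-back still looked flat in its die. Next I move above the raised lever, staying clear of it.

Emit:
play_rows:
  travel:
    - [0, 0, 4]
    - [0, 0, 4]
    - [0, 0, 4]
    - [1, 2, 0.5]
    - [1, 3.5, 0]
    - [1, 3.5, 0]
    - [1, 3.5, 0]
    - [1, 3, 0]
    - [0.5, 1, 0]
    - [0, 0, 0]
  rotation:
    - [0, 0, 0]
    - [0, 0, 0]
    - [0, 0, 0]
    - [0.018, 0.07, 0]
    - [0.018, 0.07, 0]
    - [0.018, 0.07, 0]
    - [0.018, 0.07, 0]
    - [0, 0, 0]
    - [0, 0, 0]
    - [0, 0, 0]
  claw: [7, 7, 7, 7, 7, 7, 7, 7, 7, 7]

```text
time_s: 8.45
position: [0.5271, 0.045, 0.4189]
tool_rot: [[-0.364, 0.225, 0.904], [0.088, 0.974, -0.208], [-0.927, 0.004, -0.375]]
ft_force: [0.3, 0.4, -1.2]
grip_width: 0.0701
```

Run:
```python
from rig import env
import cv2,pickle
c=env.camera_info('wrist');cv2.imwrite("pics/w7.png",env.get_image('wrist')[:,:,::-1]);s=env.observe();print(s['position'],s['tool_rot'],s['q'])
pickle.dump(c,open('w7.pkl','wb'))
i=env.get_image('scene')[:,:,::-1];cv2.imwrite("pics/s7.png",i)
```

```text
[0.5267394  0.0442511  0.41895029] [[-0.36432183  0.22586315  0.90346856]
 [ 0.08807535  0.97415168 -0.20801741]
 [-0.92709888  0.00378802 -0.3747977 ]] [ -8.91711611  27.46007568  38.15964024   2.5334166  136.29906613
 -84.41282662]
```

View pics/w7.png

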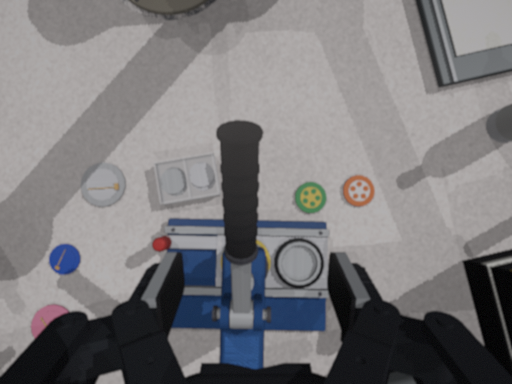

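View pics/s7.png

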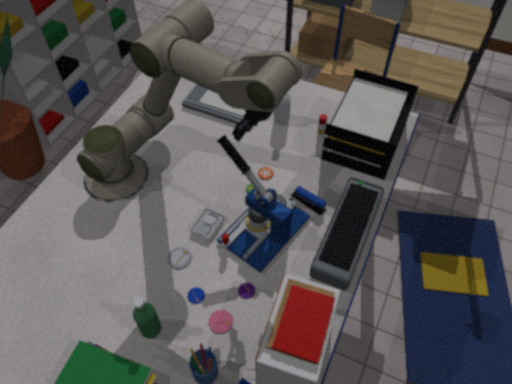

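Run:
```python
from h import *;import pickle
ex=np.array([.9686,-.2487]);ey=np.array([.2487,.9686])
c=pickle.load(open('w7.pkl','rb'))
for u,v,z in((240,138,.345),(240,190,.309),(241,252,.269)):
    P=onz(c,u,v,z)[:2];print(z,P,P@ex,P@ey)
for g in((.490,.040,.309),):print(proj(c,g))
p=np.array([.5267,.0443]);print('tcp',p@ex,p@ey)
```

```text
0.345 [0.44680433 0.0527627 ] 0.41965258696884755 0.16222618418876555
0.309 [0.48247817 0.04298849] 0.45663711424672854 0.16163097563453432
0.269 [0.53892684 0.02928696] 0.5147208743510588 0.16239845224119792
(np.float64(238.55611964015225), np.float64(199.31328388588932))
tcp 0.49914421 0.17389927
```

Emit:
play_rows:
  travel:
    - [-0.3, -1.1, 0]
    - [-0.7, 0.1, -2]
    - [-0.7, 0.18, -2]
    - [-0.7, 0.18, -2]
    - [-0.7, 0.18, -2]
    - [-0.7, 0.18, -2]
    - [0, 0, 0]
  rotation:
    - [0, 0, 0]
    - [0, 0, 0]
    - [0, 0, 0]
    - [0, 0, 0]
    - [0, 0, 0]
    - [0, 0, 0]
    - [0, 0, 0]
  claw: [7, 7, 7, 7, 7, 7, 7]

```text
time_s: 9.13
position: [0.483, 0.0326, 0.3153]
tool_rot: [[-0.36, 0.236, 0.903], [0.09, 0.972, -0.219], [-0.929, 0.002, -0.371]]
ft_force: [-0.1, -0.3, -0.2]
grip_width: 0.0698
```

Run:
```python
from rig import env
import cv2,pickle,numpy as np
c=env.camera_info('wrist');cv2.imwrite("pics/w8.png",env.get_image('wrist')[:,:,::-1]);s=env.observe();p=s['position'];print(p,p[:2]@[.9686,-.2487],p[:2]@[.2487,.9686],s['ft_force'])
```

```text
[0.48396046 0.03230118 0.3172978 ] 0.4607307967264817 0.15164788444667396 [-0.11082721 -0.09007747  0.96550468]
```

View pics/w8.png

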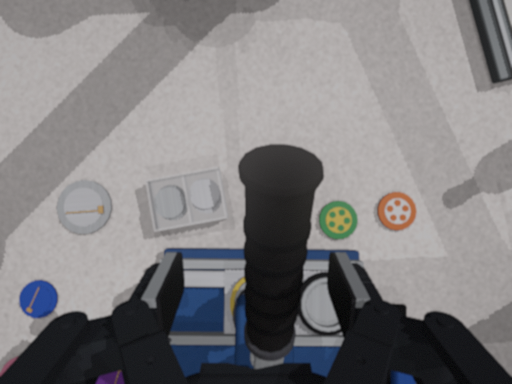

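Emit:
play_rows:
  travel:
    - [0.25, 1, 0]
    - [-0.3, 0.1, -1.2]
    - [-0.4, 0.1, -1.2]
    - [-0.1, 0, -0.3]
    - [0, 0, 0]
  rotation:
    - [0, 0, 0]
    - [0, 0, 0]
    - [0, 0, 0]
    - [0, 0, 0]
    - [0, 0, 0]
  claw: [7, 7, 7, 6, 5]

```text
time_s: 9.6
position: [0.4818, 0.0438, 0.2958]
tool_rot: [[-0.345, 0.24, 0.907], [0.089, 0.971, -0.223], [-0.934, 0.004, -0.356]]
ft_force: [-0.1, 0.6, 0.3]
grip_width: 0.0504
```

Run:
```python
from rig import env
import cv2,pickle,numpy as np
c=env.camera_info('wrist');cv2.imwrite("pics/w9.png",env.get_image('wrist')[:,:,::-1]);s=env.observe();p=s['position'];print(p,p[:2]@[.9686,-.2487],p[:2]@[.2487,.9686],s['ft_force'])
```

```text
[0.4819532  0.04379705 0.29611073] 0.45592754407339586 0.16228358187814151 [0.41717318 0.0647077  0.0030021 ]
```

View pics/w9.png

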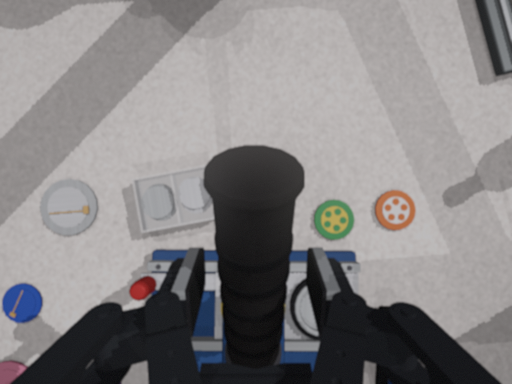

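Emit:
play_rows:
  travel:
    - [0, 0, 0]
    - [0, 0, 0]
    - [0, 0, 0]
    - [0, 0, 0]
  rotation:
    - [0, 0, 0]
    - [0, 0, 0]
    - [0, 0, 0]
    - [0, 0, 0]
  claw: [3, 2, 2, 2]
  squeeze: 50

```text
time_s: 9.98
position: [0.4828, 0.0425, 0.298]
tool_rot: [[-0.344, 0.241, 0.907], [0.086, 0.97, -0.225], [-0.935, 0.001, -0.354]]
ft_force: [-2.7, 0.6, -4.9]
grip_width: 0.0286
```

```bash
cat > arc.py <<'E'
from rig import env
import numpy as np
ex=np.array([.9686,-.2487]);s=env.observe();p=s['position'];R=s['tool_rot']
t=np.arctan2(-(R[:2,0]@ex),-R[2,0]);px=.5595+.035
d=.016;X=p[:2]@ex;Z=p[2];gx=X+d*np.sin(t);gz=Z+d*np.cos(t)
phi=np.arctan2(gz-.2,px-gx);r=np.hypot(gz-.2,px-gx)
print('phi',phi,'r',r,'t',t,'tcp',p.round(4),'y',p[:2]@[.2487,.9686],'F',s['ft_force'].round(1),s['grip_width'],R[:,0])
def tcp(ph):
    tt=.37*max(0,(ph+.05))/.75; return np.array([px-r*np.cos(ph)-d*np.sin(tt),.2+r*np.sin(ph)-d*np.cos(tt)]),tt
for ph in np.arange(.7,-.1,-.075):
    q,tt=tcp(ph);print(round(ph,3),'dx dy',((q[0]-X)*ex*100).round(2),'dz',round((q[1]-Z)*100,2),'dt',round(tt-t,3))
E
python3 arc.py
```

```text
phi 0.7086867777603777 r 0.17359685593457133 t 0.3623225174148314 tcp [0.4828 0.0425 0.298 ] y 0.16121616806629427 F [-2.7  0.6 -4.9] 0.028608632822947337 [-0.34378624  0.08627157 -0.93507659]
0.7 dx dy [-0.11  0.03] dz -0.11 dt 0.008
0.625 dx dy [-0.83  0.21] dz -1.16 dt -0.029
0.55 dx dy [-1.47  0.38] dz -2.26 dt -0.066
0.475 dx dy [-2.03  0.52] dz -3.41 dt -0.103
0.4 dx dy [-2.51  0.65] dz -4.6 dt -0.14
0.325 dx dy [-2.9   0.75] dz -5.83 dt -0.177
0.25 dx dy [-3.21  0.82] dz -7.09 dt -0.214
0.175 dx dy [-3.41  0.88] dz -8.37 dt -0.251
0.1 dx dy [-3.53  0.91] dz -9.66 dt -0.288
0.025 dx dy [-3.55  0.91] dz -10.97 dt -0.325
-0.05 dx dy [-3.48  0.89] dz -12.27 dt -0.362
```

Gripped at 28.6 mm on the rubber, and the geometry agrees (angle 0.709 rad against 0.70 expected). Now I bring the lever down along its arc.

Emit:
play_rows:
  travel:
    - [-0.5, 0.13, -0.7]
    - [-0.7, 0.18, -1.1]
    - [-0.6, 0.15, -1.1]
    - [-0.5, 0.13, -1.15]
    - [-0.45, 0.12, -1.2]
  rotation:
    - [-0.006, -0.024, 0]
    - [-0.009, -0.036, 0]
    - [-0.009, -0.036, 0]
    - [-0.009, -0.036, 0]
    - [-0.009, -0.036, 0]
  claw: [2, 2, 2, 2, 2]

```text
time_s: 10.4
position: [0.4587, 0.0487, 0.2519]
tool_rot: [[-0.16, 0.242, 0.957], [0.042, 0.97, -0.239], [-0.986, 0.002, -0.165]]
ft_force: [0.7, -1.3, 9.2]
grip_width: 0.0288
```

```bash
python3 arc.py
```

```text
phi 0.4010308369644356 r 0.17338642943067664 t 0.16584384172673847 tcp [0.4587 0.0487 0.2519] y 0.1612099113543133 F [ 0.7 -1.3  9.2] 0.02881848672103605 [-0.15975641  0.04159491 -0.98627975]
0.7 dx dy [ 2.31 -0.59] dz 4.49 dt 0.204
0.625 dx dy [ 1.59 -0.41] dz 3.44 dt 0.167
0.55 dx dy [ 0.95 -0.24] dz 2.34 dt 0.13
0.475 dx dy [ 0.39 -0.1 ] dz 1.19 dt 0.093
0.4 dx dy [-0.09  0.02] dz 0.0 dt 0.056
0.325 dx dy [-0.48  0.12] dz -1.23 dt 0.019
0.25 dx dy [-0.78  0.2 ] dz -2.48 dt -0.018
0.175 dx dy [-0.99  0.25] dz -3.76 dt -0.055
0.1 dx dy [-1.11  0.28] dz -5.06 dt -0.092
0.025 dx dy [-1.13  0.29] dz -6.36 dt -0.129
-0.05 dx dy [-1.06  0.27] dz -7.66 dt -0.166
```

Emit:
play_rows:
  travel:
    - [-0.45, 0.12, -1.2]
    - [-0.3, 0.08, -1.3]
    - [-0.2, 0.05, -1.3]
    - [-0.1, 0.03, -1.3]
    - [0, 0, -1]
  rotation:
    - [-0.005, -0.02, 0]
    - [-0.005, -0.02, 0]
    - [-0.005, -0.02, 0]
    - [-0.005, -0.02, 0]
    - [-0.005, -0.02, 0]
  claw: [2, 2, 2, 2, 2]

```text
time_s: 10.82
position: [0.4486, 0.0512, 0.1986]
tool_rot: [[-0.038, 0.242, 0.97], [0.011, 0.97, -0.242], [-0.999, 0.001, -0.04]]
ft_force: [-5.3, 1.7, 12.3]
grip_width: 0.0285
```

```bash
python3 arc.py
```

```text
phi 0.08457720752625086 r 0.1727543428140035 t 0.03980670958057147 tcp [0.4486 0.0512 0.1986] y 0.16118467245663523 F [-5.3  1.7 12.3] 0.02853219870612369 [-0.03836647  0.01059278 -0.99920759]
0.7 dx dy [ 3.38 -0.87] dz 9.78 dt 0.33
0.625 dx dy [ 2.66 -0.68] dz 8.74 dt 0.293
0.55 dx dy [ 2.02 -0.52] dz 7.64 dt 0.256
0.475 dx dy [ 1.46 -0.37] dz 6.49 dt 0.219
0.4 dx dy [ 0.98 -0.25] dz 5.31 dt 0.182
0.325 dx dy [ 0.59 -0.15] dz 4.08 dt 0.145
0.25 dx dy [ 0.29 -0.08] dz 2.83 dt 0.108
0.175 dx dy [ 0.09 -0.02] dz 1.56 dt 0.071
0.1 dx dy [-0.03  0.01] dz 0.27 dt 0.034
0.025 dx dy [-0.05  0.01] dz -1.03 dt -0.003
-0.05 dx dy [ 0.02 -0.01] dz -2.32 dt -0.04
```

Emit:
play_rows:
  travel:
    - [0, 0, -0.8]
    - [0.05, 0, -0.8]
    - [0.05, 0, -0.5]
    - [0.05, 0, -0.4]
  rotation:
    - [-0.003, -0.01, 0]
    - [-0.003, -0.01, 0]
    - [-0.003, -0.01, 0]
    - [0, 0, 0]
  claw: [2, 2, 2, 2]

```text
time_s: 11.15
position: [0.4491, 0.051, 0.1786]
tool_rot: [[-0.001, 0.241, 0.97], [-0.002, 0.97, -0.241], [-1.0, -0.002, -0.001]]
ft_force: [-9.6, -0.4, 12.6]
grip_width: 0.0286
```

```bash
python3 arc.py|head -1
```

```text
phi -0.031576585864498005 r 0.17225785094941834 t 0.0007107551321090872 tcp [0.4491 0.051  0.1786] y 0.1611287893123454 F [-9.6 -0.4 12.6] 0.02863888535411487 [-0.00128036 -0.00212866 -0.99999691]
```

Emit:
play_rows:
  travel:
    - [0.1, 0, -0.3]
    - [0.1, 0, -0.3]
    - [0.05, 0, -0.3]
    - [0, 0, -0.3]
  rotation:
    - [0, 0, 0]
    - [0, 0, 0]
    - [0, 0, 0]
    - [0, 0, 0]
  claw: [2, 2, 2, 2]

```text
time_s: 11.48
position: [0.4498, 0.0508, 0.172]
tool_rot: [[-0.001, 0.241, 0.971], [-0.005, 0.971, -0.241], [-1.0, -0.005, 0.0]]
ft_force: [-6.8, 0.2, 22.2]
grip_width: 0.0286
```

```bash
python3 arc.py|head -1
```

```text
phi -0.06970831487011594 r 0.17183240850860654 t -0.00044587752484651267 tcp [0.4498 0.0508 0.172 ] y 0.1610763633828346 F [-6.8  0.2 22.2] 0.028635152304386784 [-7.88176967e-04 -4.86248635e-03 -9.99987867e-01]
```

Emit:
play_rows:
  travel:
    - [0.05, 0, -0.35]
    - [0, 0, -0.4]
    - [0, 0, -0.4]
  rotation:
    - [0, 0, 0]
    - [0, 0, 0]
    - [0, 0, 0]
  claw: [2, 2, 2]

```text
time_s: 11.73
position: [0.4503, 0.0507, 0.1709]
tool_rot: [[0.007, 0.241, 0.97], [-0.008, 0.97, -0.241], [-1.0, -0.006, 0.009]]
ft_force: [-19.8, 0.2, 43.2]
grip_width: 0.0285
```

```bash
python3 arc.py|head -1
python3 - <<'E'
from rig import env
import cv2
i=env.get_image('scene')[:,:,::-1];cv2.imwrite("pics/s10.png",cv2.resize(i[100:320,150:350],None,fx=2.7,fy=2.7,interpolation=2))
cv2.imwrite("pics/w10.png",env.get_image('wrist')[:,:,::-1])
E
```

```text
phi -0.07631966399674961 r 0.17154996975784015 t -0.008973122904807175 tcp [0.4503 0.0507 0.1709] y 0.16105979111577606 F [-19.8   0.2  43.2] 0.028510673077306436 [ 0.00717757 -0.00812483 -0.99994123]
```

View pics/s10.png

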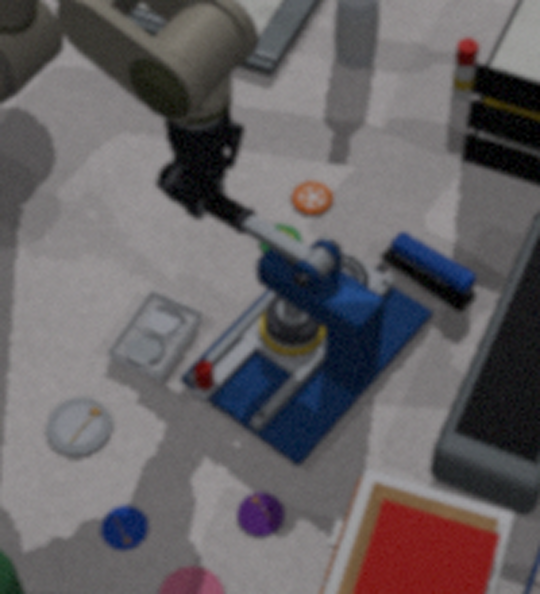

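View pics/w10.png

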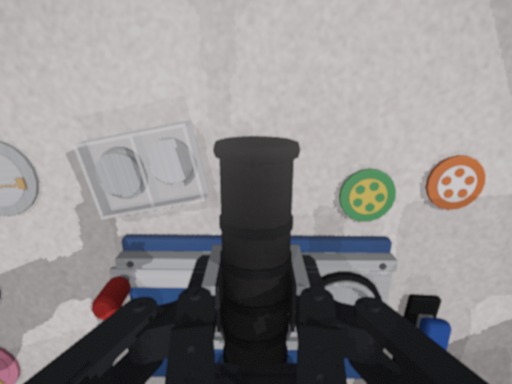

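The ram is down in the yellow die. The force climbed to 43 N with only 1 mm of motion, so the lever is on its stop. I'll ease off to a moderate hold and let it sit there.

Emit:
play_rows:
  travel:
    - [0.05, 0, -0.22]
    - [0.05, 0, -0.22]
    - [0.05, 0, -0.22]
    - [0.05, 0, -0.22]
    - [0.05, 0, -0.22]
    - [0.05, 0, -0.22]
    - [0.05, 0, -0.22]
    - [0.05, 0, -0.22]
    - [0.05, 0, -0.22]
    - [0.05, 0, -0.22]
    - [0.05, 0, -0.22]
    - [0.05, 0, -0.22]
  rotation:
    - [0, 0, 0]
    - [0, 0, 0]
    - [0, 0, 0]
    - [0, 0, 0]
    - [0, 0, 0]
    - [0, 0, 0]
    - [0, 0, 0]
    - [0, 0, 0]
    - [0, 0, 0]
    - [0, 0, 0]
    - [0, 0, 0]
    - [0, 0, 0]
  claw: [2, 2, 2, 2, 2, 2, 2, 2, 2, 2, 2, 2]

```text
time_s: 12.83
position: [0.4504, 0.0505, 0.1718]
tool_rot: [[0.017, 0.244, 0.97], [-0.016, 0.97, -0.244], [-1.0, -0.012, 0.02]]
ft_force: [-12.9, -0.3, 20.9]
grip_width: 0.028
```

```bash
python3 arc.py|head -1
```

```text
phi -0.07125472141727802 r 0.17154745023952156 t -0.020124215474641997 tcp [0.4504 0.0505 0.1718] y 0.16097458723015795 F [-12.9  -0.3  20.9] 0.02803562745364932 [ 0.01655403 -0.01643434 -0.9997279 ]
```

Emit:
play_rows:
  travel:
    - [0, 0, -0.3]
    - [0, 0, -0.32]
    - [0, 0, -0.32]
    - [0, 0, -0.32]
    - [0, 0, -0.32]
    - [0, 0, -0.32]
  rotation:
    - [0, 0, 0]
    - [0, 0, 0]
    - [0, 0, 0]
    - [0, 0, 0]
    - [0, 0, 0]
    - [0, 0, 0]
  claw: [2, 2, 2, 2, 2, 2]

```text
time_s: 13.33
position: [0.4508, 0.0504, 0.1714]
tool_rot: [[0.033, 0.244, 0.969], [-0.021, 0.97, -0.244], [-0.999, -0.013, 0.037]]
ft_force: [-14.3, -0.6, 29.7]
grip_width: 0.0285
```

```bash
python3 arc.py|head -1;python3 - <<'E'
from rig import env
import cv2
i=env.get_image('scene')[:,:,::-1];cv2.imwrite("pics/s11.png",cv2.resize(i[170:290,200:320],None,fx=4.5,fy=4.5,interpolation=2))
E
python3 arc.py|head -1
```

```text
phi -0.07347539893415972 r 0.17147879238542302 t -0.037415226416765084 tcp [0.4508 0.0504 0.1714] y 0.16096943839866806 F [-14.3  -0.6  29.7] 0.02850868444254513 [ 0.03314711 -0.02130013 -0.99922349]
phi -0.07343257342275933 r 0.17148088914036994 t -0.037729150793944004 tcp [0.4508 0.0504 0.1714] y 0.16096247737880853 F [-13.7  -0.5  30.9] 0.028505172042299895 [ 0.03344808 -0.02138919 -0.99921155]
```

View pics/s11.png

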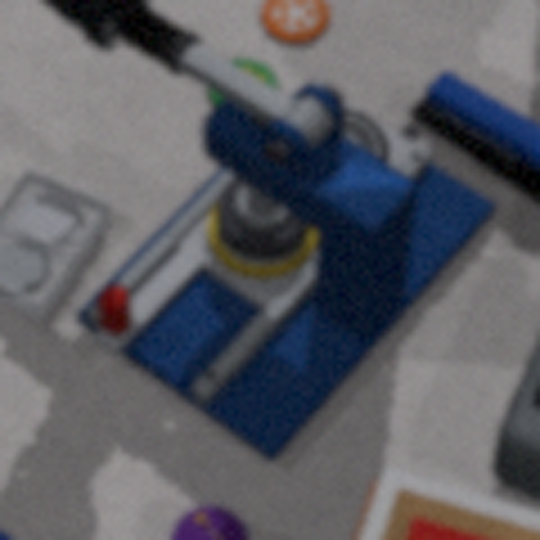

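The ram head sits squarely inside the yellow collar at crop (263,225), and the lever is slightly below horizontal. The hold is steady at 30 N, so I'm handing in.

```bash
python3 -c "
from rig import env
print(env.close_job())"
```

```text
the job is handed in; nothing more can be done
None
```

I slid the tray left by its red knob until it hit its end stop. Then I gripped the raised lever, brought it down along its arc onto its stop, and handed in at about 13 s with the robot still holding it down.

**Tray:** a 39 N push produced no further movement. The travel measurements disagreed a little: 89 mm from the knob, 88 mm from the yellow die and 87 mm from the arm, against the nominal 90 mm. That is within the roughly 2 mm calibration error, so I took the solid stop as proof.

**Lever:** I estimated it at about 0.07 rad below horizontal, against 0.05 nominal, which is also within calibration error. Raising the push from 22 N to 43 N moved it only about 1 mm. The final hold was steady at about 30 N downward with the grip closed on the lever. The 43 N peak was through the fingers, not the gripper's body, and lasted only briefly.

**Pin-back and surroundings:** the pin-back looked flat in its die after the slide. In the last picture the ram sits inside the yellow collar, so the pin-back itself can't be seen there. The neighbouring things in view looked undisturbed, though I did not measure them.

The first knob grip was about 6 mm off centre, so I opened and regripped before sliding.

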